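# Set the castle head of a tool rest and lay the tweezers in it

## Robot

A 6-joint arm with a two-finger parallel gripper is mounted at the origin on a cart in front of the work surface, level with it; the furniture and walls round the work are solid. World frame = base frame: x ahead of the robot, y to its left, z up, the work surface at z = 0. Lengths are in m, angles in rad, forces in N, time in s.
With the tool pointing down it reaches from about 0.275 to 0.875 m from the base axis. Payload 12.5 kg.
Tool frame: the origin (TCP) lies on the centre line of the jaws, within the pads' length; the fingertips stand r.finger_overhang ahead of it and the grasp point (between the pads) lies 3 mm ahead of it (r.finger_overhang is the distance from the TCP to the fingertips, in m); z points along the fingers, y is the direction in which the jaws open and shut (so a half turn about z gives the same grasp; the last joint's range is limited). The gripper opens to 85 mm and grips with 20 to 120 N. Pads are 22 mm wide; open, the fingers measure 114 mm over their backs; the gripper's body (76 mm by 85 mm) begins 54 mm behind the grasp point. The pads swing forward as they close: fully open they stand 13 mm farther back than shut.
Start: joints at [-0.085, 0.351, 1.652, -0, 1.139, -0.085], TCP at [0.55, 0, 0.226] pointing down, gripper open.
Joint ranges: [-2.75, 2.75], [-0.79, 2.1], [0.01, 2.65], [-1.57, 4.71], [0.07, 3.14], [-2.87, 2.87]. Speed limits (rad/s): [2.22, 2.22, 2.79, 3.14, 3.14, 3.14].

## Interface

Orientations are given as a unit quaternion [x, y, z, w].
In Python, from cell import r, optics gives the robot as it stands. The module is installed in compiled form; this text tells all that it offers. Calls block until the motion is done:
- r.move_to(position, orientation): joint-space move of the TCP to a pose.
- r.move_linear(position, rot=None, vel=0.15): straight line of the TCP; rot=None keeps the orientation; vel is the mean speed in m/s.
- r.set_joints(angles): joint-space move.
- r.set_gripper(opening, squeeze=None): opening from 0.0 (shut) to 1.0 (fully open); squeeze is the grip in N (None keeps the last); returns when the fingers have stopped.
- r.sleep(seconds).
- r.inverse_kinematics(position, orientation): joint angles nearest the present ones, or None.
- optics.get_image(name): name is "scene" or "side" or "wrist"; returns a dict with "pixels" (420x560x3 uint8, red, green, blue), "depth" (420x560 float32, m along the optical axis (not along the pixel's ray), 0 where there is no reading), "fx", "fy", "cx", "cy" (pixels), "camera_from_world" (4x4, takes a point from world to camera coordinates); the wrist camera has in their place "mount" (4x4, takes a point from camera to tool coordinates, whose origin is the TCP and whose axes are the flange's). Camera axes: x right, y down, z forward; pixel columns grow to the right and rows downward; lengths in m; the calibration is good to about 2 mm. A picture is of the moment at which its call begins: read the wrist's pose just before it.
A pose or a line that the arm cannot do raises r.PlanningError and nothing moves.
- r.hand_in(): hands the job in, once; it reports no verdict.
Readings, each from a call of its own:
- r.current_t(): time.
- r.current_q(): joint angles.
- r.current_qvel(): joint speeds.
- r.current_effort(): joint torques, N m.
- r.current_tool_pos(): TCP position.
- r.current_ee_rot(): TCP orientation.
- r.current_contact_force(): force on the tool from outside, world axes, zero at the start.
- r.current_torque(): the same for the moment, N m.
- r.current_opening(): opening from 0.0 (shut) to 1.0 (fully open).
Only numpy, scipy, OpenCV 4.12 (cv2) and the standard library are available. Lean on these libraries where they do the work, as an engineer would, in place of code of your own. Each camera call takes 0.05 s, during which the arm holds its last target.

## Task

Screw the slotted square head of the tool rest clockwise until you feel it take up the washer, then on only as far as the next position in which one of its slots lines up with the notch of the fixed fork; going well past that crushes the washer. Then lay the tweezers level across the rest, in the head's slot and the fork's notch, and let go. Leave the other things on the bench where they are.

Things in the scene. Friction and masses are not known exactly. Their poses are not given: they have to be found in the camera images.
- stand: Tool rest screwed to the bench: grey base plate 200 x 66 x 10 mm. Origin at the centre of its underside, z up, x along the plate from the stud of the screw head (at x = -60 mm) to the fixed fork (at x = +60 mm). Tweezers laid across it lie centred over the origin, along x
- fork_notch (a point): Middle of the floor of the fixed fork's notch, 63 mm above the bench; axes as the rest's. The fork is a steel post 12 mm thick (x), 36 mm wide (y), 77 mm high; its notch is 20 mm wide, 14 mm deep, open along x
- washer_mid (a point): Middle of the dark sprung washer, 33 mm across, on the stud under the head, 37 mm above the bench. How far the head must turn to take it up differs each time, anywhere within the first three quarters of a turn, and cannot be seen: it must be felt. About 0.4 turn (2.5 rad) past that point the washer is crushed
- head: Square steel castle head, 36 x 36 x 38 mm, already started on the stud. Origin at the centre of its underside, 40 mm above the bench, z up. Two crossed slots 20 mm wide and 14 mm deep run across its top along its own x and y, with a prong at each corner, so it looks alike, and a slot meets the line to the fork, every quarter turn. It stays where it is left
- head_grip (a point): Where to grip the head, over any two opposite faces: on its axis, 22 mm above its underside; axes as the head's. Clockwise from above (yaw falling) tightens; its height does not change. Held still after a turn, the moment on the tool is under 0.05 N m until it takes up the washer, then about 0.2, rising 0.08 a quarter turn. Let go, it springs back 0.03 to 0.08 rad
- tweezers_mid (a point): Centre, half-way up, of the loose steel cross-lock tweezers: 166 mm long, 10 mm high, 16 mm wide at the middle, where to grip them, tapering to both ends; 20 to 42 g. They lie flat on the bench, y along their length, z up. Either end may point to the fork

How it is judged:
On the way:
1. the head has taken up the washer, one of its slots in line with the fork, and is let go (value of joint squeeze between 0.06 and 2.5 rad and (angle between the x axis of head and the x axis of stand, either way round below 0.14 rad or angle between the y axis of head and the x axis of stand, either way round below 0.14 rad) and contact force between the fingers and head below 0.3 N), for 0.2 s.
At the end, for the whole second after the job is handed in: The head is 0.06 to 2.5 rad past meeting the washer, a slot within 0.14 rad of the line to the fork; the tweezers lie released in that slot and the notch, centre within 18 mm along and 8 mm across the rest's middle, 62 to 74 mm above the bench, within 0.14 rad of the line (value of joint squeeze between 0.06 and 2.5 rad and (angle between the x axis of head and the x axis of stand, either way round below 0.14 rad or angle between the y axis of head and the x axis of stand, either way round below 0.14 rad) and x of tweezers_mid in the frame of stand between -0.018 and 0.018 m and y of tweezers_mid in the frame of stand between -0.008 and 0.008 m and z of tweezers_mid in the frame of stand between 0.062 and 0.074 m and angle between the y axis of tweezers_mid and the x axis of stand, either way round below 0.14 rad); the robot touches nothing.
It fails at once if the washer is crushed: the head is turned more than 2.5 rad past meeting it (joint squeeze) (value of joint squeeze above 2.5 rad).
It fails at once if the rest itself is struck or pushed with more than 25 N (contact force between any of the fingers, the arm and stand above 25 N).
It fails at once if a bystander is moved by more than 20 mm (distance of any of iron_weight, firebrick, solder_spool, flux_cup, ceramic_tile, charcoal from where it was at the start of the episode above 0.02 m).
It also fails if it takes over 72 s, if anything falls off the work surface, if the arm or the gripper's body presses on something with over 40 N, if the wrist force passes 120 N, or if a joint passes its speed limit or range.

## Working session

There is one attempt and no reset: what is moved stays moved. The work goes in short steps, each a Python script; the robot and the scene stay as the last script left them, time stands still between calls to the robot, and variables do not carry over. Pictures are saved under pics/ and viewed, and the job is handed in when it is done.

```bash
mkdir -p pics; ls; python3 - <<'E'
from cell import r, optics
import cv2,numpy as np
for n in ["scene","side","wrist"]:
    im=optics.get_image(n)
    cv2.imwrite(f"pics/{n}0.png",im["pixels"][:,:,::-1])
    np.savez(f"pics/{n}0.npz",**im)
    print(n,im["fx"],im["cx"],im.get("camera_from_world",im.get("mount")))
print(r.current_t(),r.current_tool_pos(),r.current_ee_rot(),r.finger_overhang,r.current_opening(),r.current_torque())
E
```

```text
pics
scene 459.1088371390157 281.3001187600601 [[ 0.72654308 -0.68671442 -0.0236319  -0.52682637]
 [-0.28990058 -0.27516996 -0.9166456   0.16247505]
 [ 0.62297096  0.67283341 -0.39900173  0.76203807]
 [ 0.          0.          0.          1.        ]]
side 379.78019701534885 274.06800328527913 [[ 0.87646055 -0.48147218  0.00120307 -0.54947596]
 [-0.20839099 -0.38160021 -0.90053011  0.09707655]
 [ 0.43403928  0.7890284  -0.434792    0.81279192]
 [ 0.          0.          0.          1.        ]]
wrist 362.5941116435818 278.7847456258014 [[ 6.59570410e-04 -9.46077271e-01 -3.23940369e-01  8.41716130e-02]
 [ 9.99999578e-01  4.17055272e-04  8.18062965e-04 -8.81187319e-04]
 [-6.38849739e-04 -3.23940772e-01  9.46077147e-01 -1.48319545e-01]
 [ 0.00000000e+00  0.00000000e+00  0.00000000e+00  1.00000000e+00]]
0.15 [5.49765625e-01 6.19750574e-05 2.25308939e-01] [ 7.07099710e-01  7.07113731e-01 -2.68066541e-04 -3.15197173e-04] 0.022 1.0008046462948441 [-0.00087894  0.00615586 -0.06379344]
```

View pics/scene0.png

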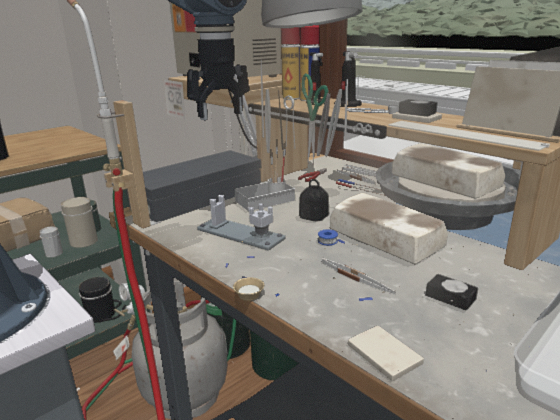

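View pics/side0.png

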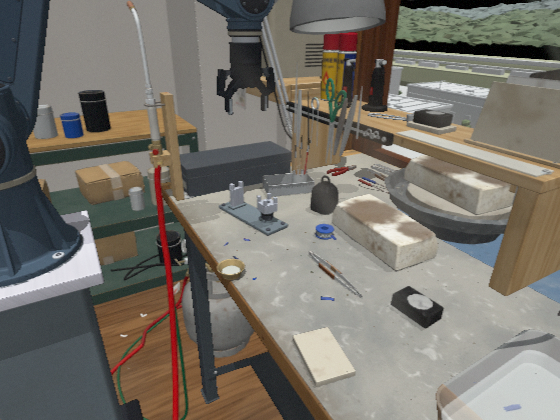

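View pics/wrist0.png

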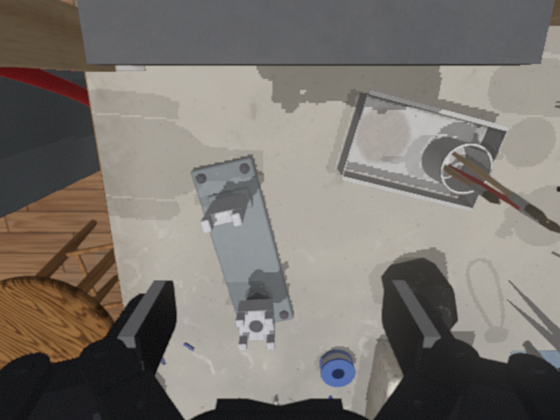

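The wrist view shows the rest whole: plate corners about (192,170), (250,156), (292,318) and (240,325), fork at (225,215), head at (256,325). The tweezers are visible in scene near (358,276) and in side near (335,273). Next I measure these.

```bash
cat > h.py <<'E'
import numpy as np,cv2
from scipy.spatial.transform import Rotation as R
def ext(im,pos=None,quat=None):
    """world_from_camera"""
    if "camera_from_world" in im: return np.linalg.inv(np.array(im["camera_from_world"]))
    T=np.eye(4);T[:3,:3]=R.from_quat(quat).as_matrix();T[:3,3]=pos
    return T@np.array(im["mount"])
def ray(im,T,u,v,z):
    d=np.array([(u-im["cx"])/im["fx"],(v-im["cy"])/im["fy"],1.]);d=T[:3,:3]@d
    o=T[:3,3];return o+d*(z-o[2])/d[2]
def cloud(im,T):
    D=np.array(im["depth"]);v,u=np.mgrid[:D.shape[0],:D.shape[1]]
    P=np.stack([(u-im["cx"])/im["fx"]*D,(v-im["cy"])/im["fy"]*D,D],-1)
    W=P@T[:3,:3].T+T[:3,3];W[D==0]=np.nan;return W
E
python3 - <<'E'
from h import *
im=dict(np.load("pics/wrist0.npz"));T=ext(im,[5.49765625e-01,6.19750574e-05,2.25308939e-01],[7.07099710e-01,7.07113731e-01,-2.68066541e-04,-3.15197173e-04])
W=cloud(im,T)
print("cam",T[:3,3], "bench z",np.nanmedian(W[330:340,200:215,2]),np.nanmedian(W[90:150,130:150,2]))
for c in [(192,170),(250,156),(292,318)]: print(c,ray(im,T,*c,0.01))
# tops by depth
u,v=np.meshgrid(range(560),range(420))
for lo,hi,n in [(.07,.085,'top'),(.005,.015,'plate'),(.055,.068,'floor')]:
    m=(W[...,2]>lo)&(W[...,2]<hi)&(u>185)&(u<300)&(v>150)&(v<355)
    nl,lab,st,ce=cv2.connectedComponentsWithStats(m.astype(np.uint8))
    for i in range(1,nl):
        if st[i,4]>15: print(n,st[i],W[lab==i].mean(0),cv2.minAreaRect(W[lab==i][:,:2].astype(np.float32)))
g=im["pixels"][140:360,170:310,::-1]
cv2.imwrite("pics/w0c.png",cv2.resize(g,None,fx=2.7,fy=2.7,interpolation=cv2.INTER_CUBIC))
for n,(a,b,c,d) in dict(scene=(230,310,300,420),side=(240,310,290,380)).items():
    i2=dict(np.load(f"pics/{n}0.npz"));cv2.imwrite(f"pics/{n}0c.png",cv2.resize(i2["pixels"][a:b,c:d,::-1],None,fx=6,fy=6,interpolation=cv2.INTER_CUBIC))
    T2=ext(i2)
    for px in ([(322,262),(395,291),(358,276)] if n=="scene" else [(310,252),(361,295),(335,273)]): print(n,ray(i2,T2,*px,.005))
E
```

```text
cam [0.54900511 0.08422369 0.37363477] bench z 0.0004460085457601015 0.0005724697515279986
(192, 170) [0.46023558 0.00145029 0.01      ]
(250, 156) [0.5199162  0.01591042 0.01      ]
(292, 318) [ 0.56473576 -0.17687316  0.01      ]
top [231 210  12  16 144] [ 0.51180174 -0.0262143   0.07600185] ((0.511515200138092, -0.027104632928967476), (0.008140197023749352, 0.01199640054255724), 14.298069953918457)
top [200 217  13  16 147] [ 0.48477505 -0.03267424  0.07585354] ((0.4844789505004883, -0.033642664551734924), (0.008060452528297901, 0.012440929189324379), 11.538939476013184)
top [264 313   9  12  97] [ 0.53858151 -0.13062766  0.07595453] ((0.5385915637016296, -0.13167016208171844), (0.007801792584359646, 0.008242173120379448), 1.1378613710403442)
top [235 315   9  12  95] [ 0.51081768 -0.13245224  0.07627849] ((0.5105693936347961, -0.13352562487125397), (0.007936886511743069, 0.00802599173039198), 6.068556785583496)
top [266 337   9  12  92] [ 0.54022561 -0.15877731  0.07597573] ((0.5402169227600098, -0.16023877263069153), (0.008035027422010899, 0.009169941768050194), 3.9549641609191
[... 269 characters left out ...]
6, -0.08836033195257187), (0.06626579910516739, 0.19940230250358582), 13.309276580810547)
floor [202 205  42  22 399] [ 0.49761065 -0.0284727   0.06208716] ((0.4977422058582306, -0.03015931509435177), (0.03620261698961258, 0.012068563140928745), 12.997466087341309)
floor [236 305  39  36 990] [ 0.52544421 -0.14416834  0.06318142] ((0.5254514217376709, -0.14733025431632996), (0.03598357364535332, 0.03789142891764641), 3.415713310241699)
scene [ 0.53885868 -0.31161496  0.005     ]
scene [ 0.55033335 -0.46902173  0.005     ]
scene [ 0.54569584 -0.39323404  0.005     ]
side [ 0.54719317 -0.30396485  0.005     ]
side [ 0.54803807 -0.46691532  0.005     ]
side [ 0.54780134 -0.39066082  0.005     ]
```

```bash
python3 - <<'E'
import cv2,numpy as np
a=[cv2.imread(f"pics/{n}.png") for n in ("w0c","scene0c","side0c")]
a=[cv2.resize(x,(260,int(x.shape[0]*260/x.shape[1]))) for x in a]
h=max(x.shape[0] for x in a)
cv2.imwrite("pics/comb.png",np.hstack([cv2.copyMakeBorder(x,0,h-x.shape[0],0,0,0) for x in a]))
E
```

```text
(no output)
```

View pics/w0c.png

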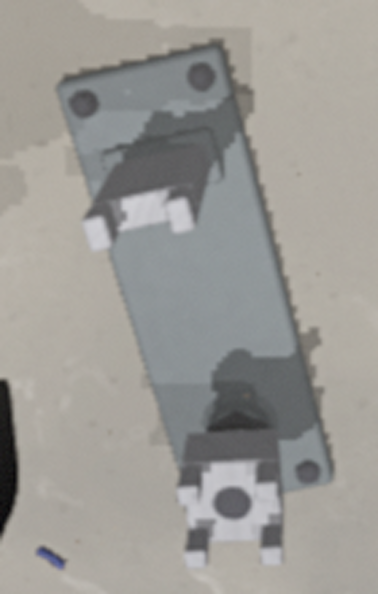

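View pics/scene0c.png

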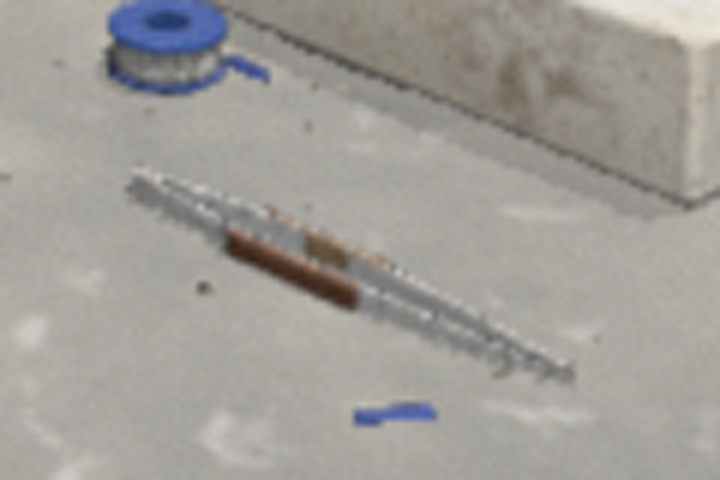

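The measurements agree with the given sizes. Plate is 66 x 199 mm, and head (0.5257,-0.1467) to fork (0.4977,-0.0302) is 120 mm. The rest's line is at 103.4° and the head's faces at 3.7°, so slots line up after 1.40 rad clockwise, then every quarter turn. Now I grip the head.

```bash
cat >> h.py <<'E'
def down(psi):
    c,s=np.cos(psi),np.sin(psi)
    return R.from_matrix(np.array([[c,s,0],[s,-c,0],[0,0,-1.]])).as_quat()
HEAD=np.array([0.5257,-0.1467]);FORK=np.array([0.4977,-0.0302]);LINE=np.deg2rad(103.4)
def mz(r,n=8):
    a=[]
    for _ in range(n): a.append(r.current_torque()[2]); r.sleep(0.02)
    return np.mean(a),np.std(a)
E
python3 - <<'E'
from cell import r
from h import *
q=down(np.deg2rad(183.7))
j=r.inverse_kinematics([*HEAD,0.14],q);print(np.round(j,3))
r.move_to([*HEAD,0.14],q); print(mz(r), r.current_t())
r.move_linear([*HEAD,0.066],vel=0.12)
print(r.current_contact_force(),mz(r))
r.set_gripper(0.3,squeeze=50); r.sleep(.1)
print(r.current_opening(),r.current_contact_force(),r.current_torque(),mz(r),r.current_t(),r.current_tool_pos(),np.round(r.current_q(),3))
E
```

```text
[-0.357  0.448  1.743 -0.     0.951 -1.993]
(np.float64(0.007808352819818258), np.float64(0.02420317722725967)) 1.95
[ 0.87388615  0.29917944 -0.36807702] (np.float64(0.014850632258826423), np.float64(0.02665198311688272))
0.30085877361465285 [-1.16825617  7.04014265  9.54471083] [0.846169   0.19444106 0.03348593] (np.float64(0.016856769529761225), np.float64(0.032663518025478594)) 3.6833 [ 0.52605356 -0.1460893   0.066787  ] [-3.570e-01  5.590e-01  1.784e+00  1.000e-03  7.980e-01 -1.993e+00]
```

```bash
python3 - <<'E'
from cell import r,optics
from h import *
r.set_gripper(0.0,squeeze=50); r.sleep(.1)
print(r.current_opening(),r.current_contact_force(),r.current_torque(),mz(r),r.current_t(),r.current_tool_pos())
im=optics.get_image("wrist");cv2.imwrite("pics/g1.png",im["pixels"][:,:,::-1])
E
```

```text
0.0015234046261630141 [-0.78242655  0.67184726  0.45248411] [-0.04603658 -0.04469228 -0.01331774] (np.float64(0.006161662039791623), np.float64(0.02273425946007454)) 4.2833 [ 0.52560212 -0.14656631  0.06583832]
```

View pics/g1.png

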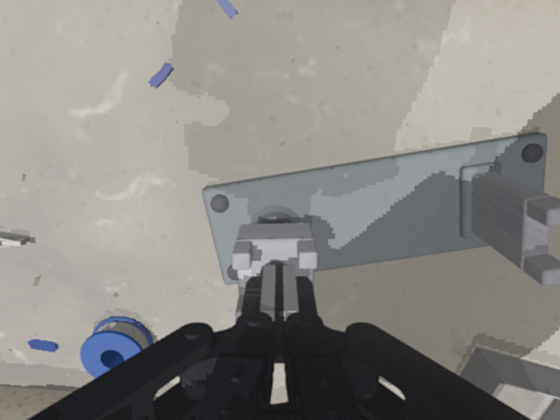

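```bash
python3 - <<'E'
from cell import r,optics
from h import *
p,q=r.current_tool_pos(),r.current_ee_rot()
im=optics.get_image("wrist");T=ext(im,p,q);W=cloud(im,T)
for v in range(215,330,8): print(v,np.round(W[v,280],3),np.round(W[v,245],3))
g=[cv2.resize(im["pixels"][180:330,200:360],(480,450),interpolation=cv2.INTER_CUBIC)]
im=optics.get_image("side");g.append(cv2.resize(im["pixels"][130:250,210:310],(320,384),interpolation=cv2.INTER_CUBIC))
cv2.imwrite("pics/g2.png",np.hstack([g[0],cv2.copyMakeBorder(g[1],0,66,0,0,0)])[:,:,::-1])
E
```

```text
215 [ 0.513 -0.146  0.017] [ 0.517 -0.167  0.01 ]
223 [ 0.507 -0.147  0.044] [ 0.521 -0.166  0.011]
231 [ 0.507 -0.147  0.055] [ 0.508 -0.163  0.054]
239 [ 0.507 -0.147  0.064] [ 0.509 -0.162  0.063]
247 [ 0.511 -0.146  0.065] [ 0.508 -0.162  0.072]
255 [ 0.515 -0.146  0.065] [ 0.509 -0.161  0.078]
263 [ 0.519 -0.146  0.064] [ 0.513 -0.161  0.077]
271 [ 0.513 -0.146  0.083] [ 0.524 -0.162  0.064]
279 [ 0.514 -0.146  0.088] [ 0.529 -0.162  0.064]
287 [ 0.514 -0.146  0.093] [ 0.519 -0.16   0.087]
295 [ 0.514 -0.146  0.099] [ 0.519 -0.16   0.092]
303 [ 0.514 -0.146  0.104] [ 0.518 -0.159  0.099]
311 [ 0.514 -0.146  0.109] [ 0.518 -0.159  0.104]
319 [ 0.517 -0.146  0.109] [ 0.514 -0.158  0.115]
327 [ 0.521 -0.146  0.108] [ 0.513 -0.157  0.119]
```

View pics/g2.png

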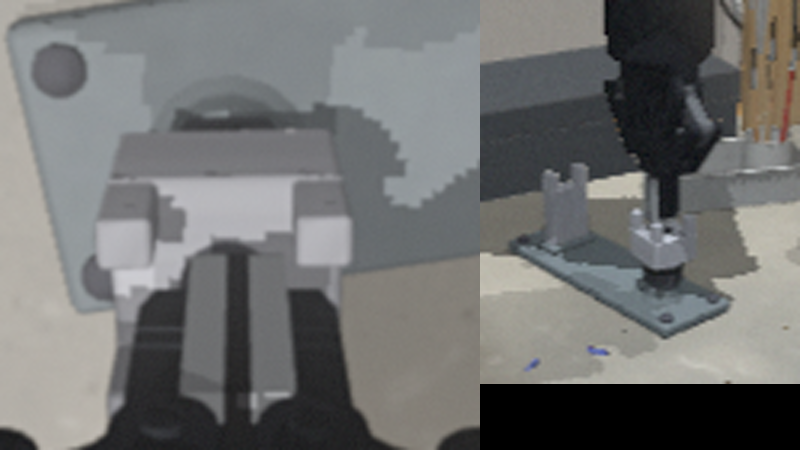

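The picture shows the fingers shut over the head's slot near (240,255), not gripping it: they ended up higher than the TCP reading implies. I lift and measure where the tips really are.

```bash
python3 - <<'E'
from cell import r,optics
from h import *
p=r.current_tool_pos()
r.move_linear([*HEAD,0.15],vel=0.15)
g=[]
for o in (0.,.5,1.):
    r.set_gripper(o)
    p,q=r.current_tool_pos(),r.current_ee_rot()
    im=optics.get_image("wrist");T=np.array(im["mount"]);W=cloud(im,T)
    np.savez(f"pics/f{int(o*10)}.npz",W=W)
    m=(W[...,2]<0.06)&(W[...,2]>-.1)
    P=W[m];print(o,r.current_opening(),"max tool z of finger pts",np.percentile(P[:,2],[90,99,99.9]),p)
    k=P[P[:,2]>np.percentile(P[:,2],97)];print(np.median(k,0))
    g.append(im["pixels"][200:,80:480,::-1])
    print(r.current_t())
cv2.imwrite("pics/f.png",cv2.resize(np.vstack(g),None,fx=.9,fy=.9))
E
```

```text
0.0 0.00035328999200573825 max tool z of finger pts [-0.04691983 -0.01593863 -0.00997458] [ 0.52530823 -0.14657381  0.14909509]
[ 0.01136801  0.00033513 -0.01828337]
5.4083
0.5 0.5022023309949524 max tool z of finger pts [-0.03945092 -0.0150708  -0.00950461] [ 0.52569603 -0.1466765   0.14999682]
[ 0.00794735 -0.02061321 -0.01701091]
5.9417
1.0 0.9996932525222808 max tool z of finger pts [-0.0398189  -0.02321183 -0.0194527 ] [ 0.52570722 -0.1467131   0.15000878]
[ 0.00533867 -0.04181876 -0.02458918]
6.4917
```

View pics/f.png

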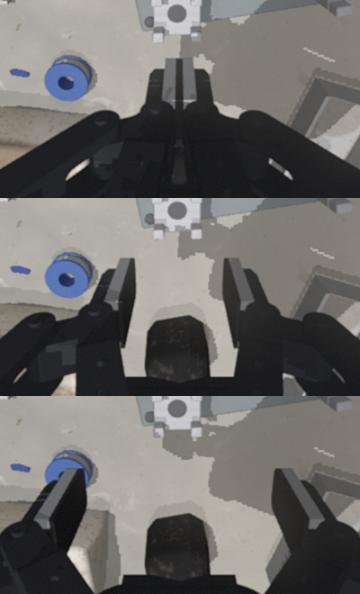

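```bash
python3 - <<'E'
from h import *
for n in ("scene","side"):
    im=dict(np.load(f"pics/{n}0.npz"));W=cloud(im,ext(im))
    m=(abs(W[...,0]-.55)<.075)&(abs(W[...,1])<.02)&(W[...,2]>.12)&(W[...,2]<.5)
    P=W[m];o=np.argsort(P[:,2]);print(n,m.sum(),np.round(P[o[:8]],3))
    for lo in np.arange(.18,.34,.02):
        k=P[(P[:,2]>lo)&(P[:,2]<lo+.02)]
        if len(k):print(round(lo,2),k[:,0].min().round(3),k[:,0].max().round(3))
E
```

```text
scene 2813 [[ 0.504 -0.003  0.243]
 [ 0.594  0.006  0.244]
 [ 0.504 -0.007  0.244]
 [ 0.594  0.002  0.244]
 [ 0.6   -0.009  0.244]
 [ 0.594 -0.002  0.245]
 [ 0.502  0.005  0.245]
 [ 0.598 -0.008  0.245]]
0.24 0.495 0.607
0.26 0.492 0.609
0.28 0.476 0.623
0.3 0.478 0.624
0.32 0.479 0.621
0.34 0.482 0.62
side 2014 [[ 0.501 -0.002  0.245]
 [ 0.592  0.     0.246]
 [ 0.593 -0.003  0.246]
 [ 0.505 -0.01   0.246]
 [ 0.501  0.005  0.246]
 [ 0.501 -0.008  0.246]
 [ 0.593  0.008  0.247]
 [ 0.594 -0.007  0.247]]
0.24 0.494 0.606
0.26 0.494 0.607
0.28 0.475 0.623
0.3 0.476 0.624
0.32 0.479 0.622
0.34 0.482 0.618
```

All three cameras agree that the open fingertips sit about 19 mm behind the reported TCP (about 10 mm behind when partly shut), not 22 mm ahead as stated. I'll use the measured tip position, so a tip at z = 0.045 needs TCP z = 0.035.

```bash
python3 - <<'E'
from cell import r,optics
from h import *
r.move_linear([*HEAD,0.035],vel=0.15)
print(r.current_contact_force(),mz(r))
r.set_gripper(0.0,squeeze=50); r.sleep(.1)
print(r.current_opening(),r.current_contact_force(),r.current_torque(),mz(r),r.current_t(),r.current_tool_pos(),np.round(r.current_q(),3))
im=optics.get_image("wrist");g=[cv2.resize(im["pixels"][180:330,200:360],(480,450),interpolation=cv2.INTER_CUBIC)]
im=optics.get_image("side");g.append(cv2.resize(im["pixels"][130:250,210:310],(320,384),interpolation=cv2.INTER_CUBIC))
cv2.imwrite("pics/g3.png",np.hstack([g[0],cv2.copyMakeBorder(g[1],0,66,0,0,0)])[:,:,::-1])
E
```

```text
[ 0.13959573 -0.72070457  0.25938855] (np.float64(-0.0045006880483437865), np.float64(0.029317235927282106))
0.4110258898385182 [-4.54949056 -9.24706703  8.03767404] [-1.38638135  0.76987505  0.02439856] (np.float64(0.011043183773159056), np.float64(0.020123978999583993)) 8.2833 [ 0.5258428  -0.14798226  0.03575802] [-0.359  0.612  1.793 -0.002  0.736 -1.993]
```

View pics/g3.png

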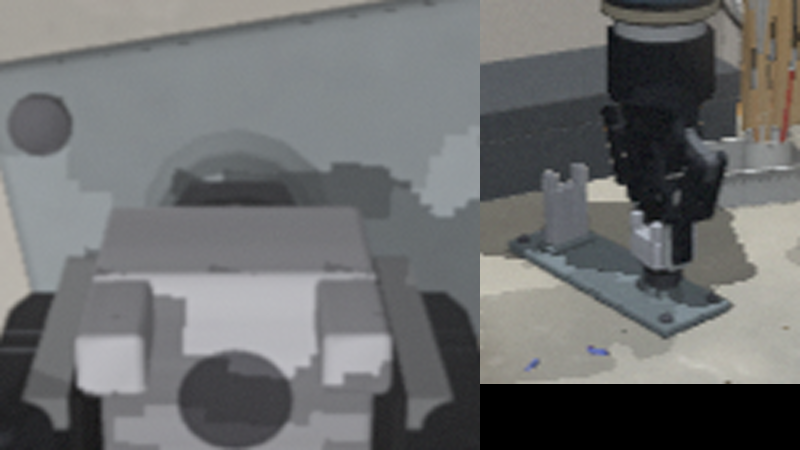

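The pads now lie on both faces: opening 0.41 is 35 mm, against the 36 mm head. The grip centred the tool 1.3 mm in -y, so I take the head's y as -0.148 and start turning while reading the moment.

```bash
sed -i 's/^HEAD=np.array(\[0.5257,-0.1467\])/HEAD=np.array([0.5258,-0.1480])/' h.py; python3 - <<'E'
from cell import r
from h import *
r.move_linear([*HEAD,0.035],vel=0.05); r.sleep(.1)
print("base",r.current_contact_force().round(1) if hasattr(r.current_contact_force(),'round') else r.current_contact_force(),mz(r,10))
for d in (170,140,111,103.4):
    r.move_to([*HEAD,.035],down(np.deg2rad(d))); r.sleep(.15)
    print(d,mz(r,12),np.round(r.current_contact_force(),1),np.round(r.current_tool_pos(),4),round(r.current_q()[5],3),r.current_opening(),r.current_t())
    if mz(r,4)[0]>0.12 or mz(r,4)[0]<-.12: break
E
```

```text
base [-3.9 -0.5 10.4] (np.float64(0.019160881963109853), np.float64(0.039683461567563874))
170 (np.float64(-0.04306111512169409), np.float64(0.027311645054173005)) [-5.1  0.9 10.8] [ 0.5258 -0.1481  0.0357] -1.756 0.4139720919695486 9.5917
140 (np.float64(-0.03441331103815661), np.float64(0.03787943553972086)) [-3.5  0.9  9.9] [ 0.526  -0.1479  0.0357] -1.232 0.40687139887982604 10.6417
111 (np.float64(-0.03129537522773635), np.float64(0.020501791503176575)) [-2.1  2.6  9.1] [ 0.5261 -0.1479  0.0357] -0.726 0.4114729288664638 11.675
103.4 (np.float64(-0.034616755215355906), np.float64(0.02603079217841419)) [-3.1  2.   8.6] [ 0.5261 -0.1479  0.0357] -0.593 0.4108812015490049 12.4167
```

```bash
python3 - <<'E'
from cell import r
from h import *
for d in (80,50,21,13.4,-15,-45,-69,-76.6):
    r.move_to([*HEAD,.035],down(np.deg2rad(d))); r.sleep(.15)
    m=mz(r,16)
    print(d,np.round(m,3),np.round(r.current_contact_force(),1),round(r.current_q()[5],3),r.current_t())
    if abs(m[0])>0.1: break
E
```

```text
80 [-0.051  0.031] [-1.1  2.1  8.7] -0.185 13.4417
50 [-0.037  0.027] [-0.1  2.   7.9] 0.339 14.425
21 [-0.026  0.022] [-0.3  0.8  6.3] 0.845 15.3917
13.4 [-0.031  0.033] [-0.5  0.3  6.9] 0.977 16.0667
-15 [-0.031  0.03 ] [-0.5 -0.6  5.7] 1.473 17.025
-45 [-0.029  0.029] [-1.3 -3.2  6.2] 1.997 18.0083
-69 [0.205 0.025] [-1.7 -3.4  8.1] 2.415 18.9083
```

The washer is taken up between 3.19 and 3.61 rad of turn (moment -0.03 → +0.205). The next alignment is at -76.6°, still 0.13 rad further on. I go there plus springback, release and look.

```bash
python3 - <<'E'
from cell import r,optics
from h import *
r.move_to([*HEAD,.035],down(np.deg2rad(-80.5))); r.sleep(.15)
print(np.round(mz(r,16),3),round(r.current_q()[5],3))
r.set_gripper(1.0); r.sleep(.1)
r.move_linear([*HEAD,0.15],vel=0.2)
q=down(np.deg2rad(90)); r.move_to([0.55,-0.08,0.226],q); r.sleep(.2)
p,q=r.current_tool_pos(),r.current_ee_rot()
im=optics.get_image("wrist");T=ext(im,p,q);np.savez("pics/w2.npz",T=T,**im)
cv2.imwrite("pics/w2.png",im["pixels"][:,:,::-1]);print(r.current_t())
W=cloud(im,T)
for lo,hi,n in [(.07,.085,'top'),(.005,.015,'plate')]:
    m=(W[...,2]>lo)&(W[...,2]<hi)&(abs(W[...,0]-.515)<.08)&(abs(W[...,1]+.09)<.13)
    nl,lab,st,ce=cv2.connectedComponentsWithStats(m.astype(np.uint8))
    for i in range(1,nl):
        if st[i,4]>40: print(n,st[i],W[lab==i].mean(0).round(4),np.round(np.concatenate([np.ravel(x) for x in cv2.minAreaRect(W[lab==i][:,:2].astype(np.float32))]),4))
E
```

```text
[0.18  0.022] 2.616
23.675
top [226 118  13  16 158] [ 0.5117 -0.0271  0.0766] [ 5.11400e-01 -2.73000e-02  7.90000e-03  1.19000e-02  1.39981e+01]
top [193 125  14  17 169] [ 0.4847 -0.0334  0.0761] [ 4.84100e-01 -3.38000e-02  8.10000e-03  1.21000e-02  1.26524e+01]
top [259 236  11  13 103] [ 0.536  -0.1294  0.0765] [ 5.35900e-01 -1.30200e-01  8.10000e-03  8.40000e-03  1.16941e+01]
top [229 242  11  13 107] [ 0.5089 -0.1354  0.0762] [ 0.5085 -0.1362  0.0085  0.0085  7.399 ]
top [266 263  10  13 101] [ 0.5419 -0.1567  0.0762] [ 5.41900e-01 -1.57500e-01  7.90000e-03  8.70000e-03  1.15336e+01]
top [237 269  10  12 102] [ 0.5148 -0.1626  0.0762] [ 5.1460e-01 -1.6380e-01  8.1000e-03  8.9000e-03  8.5098e+00]
plate [ 184   73  110  188 9249] [ 0.5104 -0.072   0.01  ] [ 0.5114 -0.0888  0.0662  0.1998 13.2611]
```

View pics/w2.png

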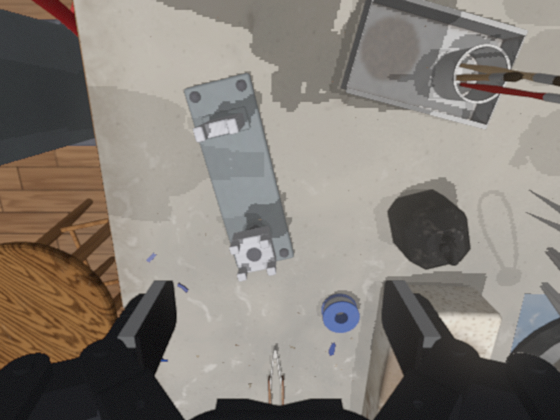

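The head sits at 102.2° against the line's 103.3°, 0.02 rad off, with 0.047 rad springback and at least 0.15 rad past take-up. The tweezers' tip shows at (276,350). I look at the tweezers from above.

```bash
python3 - <<'E'
from cell import r,optics
from h import *
r.move_to([0.547,-0.29,0.226],down(np.pi/2)); r.sleep(.2)
p,q=r.current_tool_pos(),r.current_ee_rot()
im=optics.get_image("wrist");T=ext(im,p,q);np.savez("pics/w3.npz",T=T,**im)
cv2.imwrite("pics/w3.png",im["pixels"][:,:,::-1]);print(r.current_t())
W=cloud(im,T)
m=(W[...,2]>.0045)&(W[...,2]<.015)&(abs(W[...,0]-.547)<.03)&(abs(W[...,1]+.39)<.12)
m=cv2.morphologyEx(m.astype(np.uint8),cv2.MORPH_CLOSE,np.ones((5,5)))
nl,lab,st,ce=cv2.connectedComponentsWithStats(m)
for i in range(1,nl):
    if st[i,4]>60:
        P=W[(lab==i)&np.isfinite(W[...,2])&(W[...,2]>.0045)];c=P.mean(0)
        x,y,vx,vy=0,0,*cv2.fitLine(P[:,:2].astype(np.float32),cv2.DIST_L2,0,.001,.001).ravel()[:2]
        print(st[i],c.round(4),np.rad2deg(np.arctan2(vy,vx)),np.round(np.concatenate([np.ravel(x) for x in cv2.minAreaRect(P[:,:2].astype(np.float32))]),4),P[:,2].max())
        print(P[P[:,1].argmin()].round(4),P[P[:,1].argmax()].round(4))
E
```

```text
24.775
[268 184  19 112 524] [ 0.5452 -0.3649  0.009 ] -89.22025 [ 0.5449 -0.3699  0.0202  0.1332  0.4983] 0.017068727850967524
[ 0.551  -0.4364  0.0075] [ 0.5451 -0.3033  0.0099]
```

View pics/w3.png

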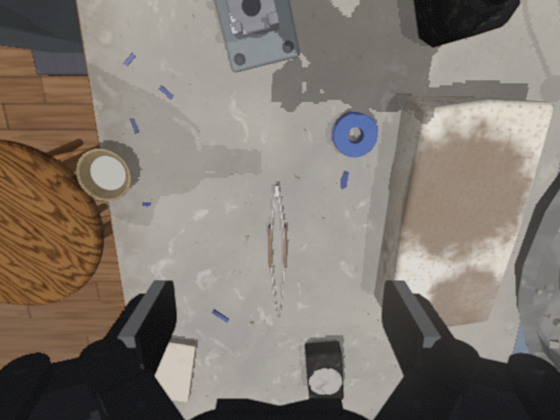

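The tweezers run from (277,182) to (278,318), with the brown sleeves at about x = 270 and 286 and v 222–268.

```bash
python3 - <<'E'
from h import *
im=dict(np.load("pics/w3.npz"));T=im["T"]
for c in [(277,182),(278,318),(270,245),(286,245)]: print(c,ray(im,T,*c,.006).round(4))
hsv=cv2.cvtColor(im["pixels"],cv2.COLOR_RGB2HSV)
m=((hsv[...,0]<14)&(hsv[...,1]>90)&(hsv[...,2]>40)).astype(np.uint8);m[:, :260]=0;m[:,295:]=0;m[:190]=0;m[320:]=0
nl,lab,st,ce=cv2.connectedComponentsWithStats(m)
for i in range(1,nl):
    if st[i,4]>10:print(st[i],ce[i],ray(im,T,*ce[i],.007).round(4))
cv2.imwrite("pics/w3c.png",cv2.resize(im["pixels"][170:330,240:320,::-1],None,fx=3.7,fy=3.7,interpolation=cv2.INTER_CUBIC))
E
```

```text
(277, 182) [ 0.545  -0.3011  0.006 ]
(278, 318) [ 0.5464 -0.469   0.006 ]
(270, 245) [ 0.5373 -0.3734  0.006 ]
(286, 245) [ 0.5551 -0.3733  0.006 ]
```

View pics/w3c.png

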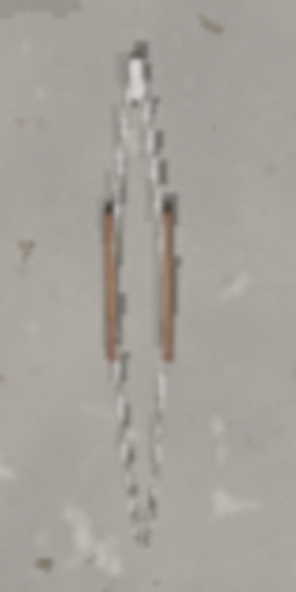

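Length is 168 mm (expect 166), middle (0.5457,-0.384), direction 90.5°: consistent. Now I pick them up.

```bash
python3 - <<'E'
from cell import r,optics
from h import *
q=down(np.deg2rad(90.5));P=[.5457,-.3845]
r.set_gripper(0.5,squeeze=30)
r.move_to([*P,.06],q); f0=np.array(r.current_contact_force())
for z in (.015,0.002,-.001,-.004):
    r.move_linear([*P,z],vel=.1); f=np.array(r.current_contact_force())-f0
    print(z,f.round(1),np.round(r.current_tool_pos(),4))
    if f[2]>6: break
r.set_gripper(0.0,squeeze=30); r.sleep(.1)
print(r.current_opening(),np.round(r.current_contact_force(),1),np.round(r.current_tool_pos(),4))
r.move_linear([*P,.13],vel=.15)
print(r.current_opening(),r.current_t())
im=optics.get_image("wrist");p,qq=r.current_tool_pos(),r.current_ee_rot();np.savez("pics/w4.npz",T=ext(im,p,qq),**im);cv2.imwrite("pics/w4.png",im["pixels"][:,:,::-1])
im=optics.get_image("side");cv2.imwrite("pics/s4.png",im["pixels"][100:300,200:450,::-1].repeat(2,0).repeat(2,1))
E
```

```text
0.015 [ 0.2 -1.3 -0.4] [ 0.5458 -0.3845  0.015 ]
0.002 [ 0.1 -1.1 -0.2] [ 0.5453 -0.3843  0.0013]
-0.001 [-0.  -0.1  0.3] [ 0.5457 -0.3845 -0.001 ]
-0.004 [-0.  -0.5 -0.1] [ 0.5456 -0.3844 -0.0042]
0.1742949992335665 [0.1 0.6 0.6] [ 0.5458 -0.3845 -0.0038]
0.17457077392264225 28.925
```

View pics/w4.png

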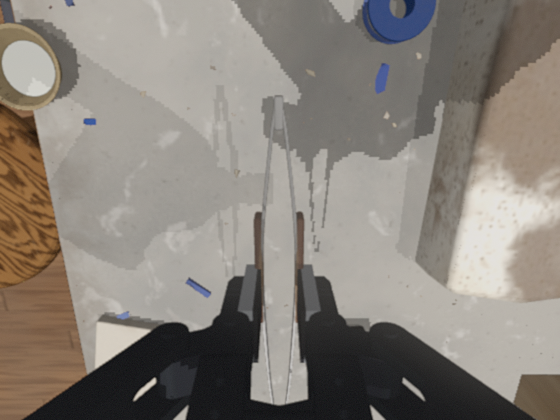

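View pics/s4.png

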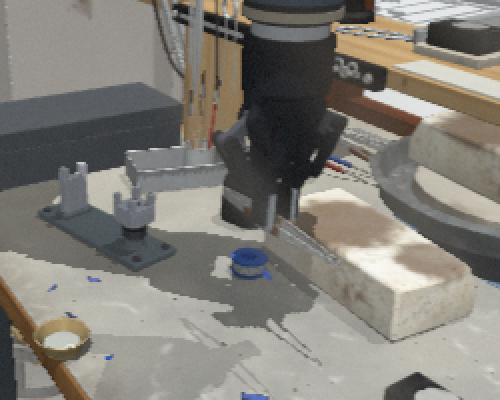

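The tweezers are held centrally and straight, from (279,97) to (280,403). I check that they are level, then carry them over.

```bash
python3 - <<'E'
from cell import r,optics
from h import *
im=dict(np.load("pics/w4.npz"));T=im["T"];W=cloud(im,T)
for c in [(279,97),(280,403)]: print(ray(im,T,*c,.139).round(4))
m=(W[...,2]>.10)&(W[...,2]<.17)&(abs(W[...,0]-.5457)<.014);m[235:]=False
P=W[m];print(len(P),np.polyfit(P[:,1],P[:,2],1),P[:,1].min(),P[:,1].max(),np.median(P[:,2]))
q=down(LINE+.002);C=[.5117,-.0892]
r.move_linear([.5457,-.3845,.16]); r.move_to([*C,.16],q)
r.move_linear([*C,.085],vel=.15); r.sleep(.15)
im=optics.get_image("side");cv2.imwrite("pics/s5.png",cv2.resize(im["pixels"][120:250,190:330,::-1],None,fx=4.5,fy=4.5,interpolation=cv2.INTER_CUBIC))
im=optics.get_image("wrist");cv2.imwrite("pics/w5.png",im["pixels"][:,:,::-1]);print(r.current_t(),r.current_tool_pos(),r.current_opening(),r.current_contact_force())
E
```

```text
[ 0.5439 -0.3043  0.139 ]
[ 0.5457 -0.4484  0.139 ]
1553 [0.02812564 0.15132056] -0.3588943749716399 -0.3035394696393034 0.14223709382318925
31.4167 [ 0.51212207 -0.08934796  0.08575183] 0.17549149064714886 [-0.59696343  0.06305372 -1.38611071]
```

View pics/s5.png

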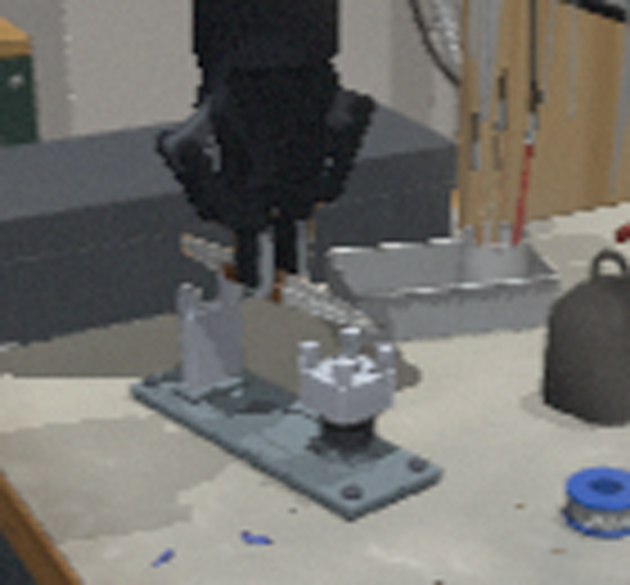

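View pics/w5.png

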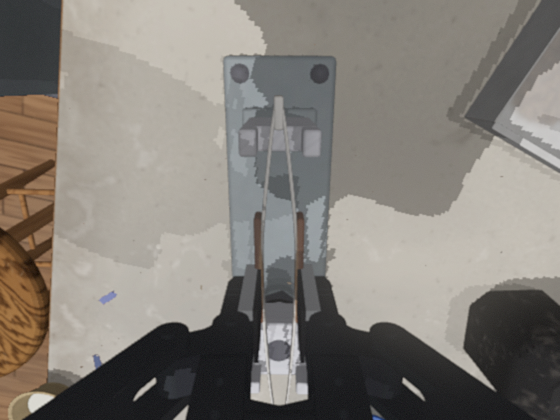

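Aligned: the far end is over the notch at (279,140) and the near end over the slot at (280,370). Now I lower them and release.

```bash
python3 - <<'E'
from cell import r,optics
from h import *
C=[.5117,-.0892]
for z in (.066,.062,.0605):
    r.move_linear([*C,z],vel=.06); f=np.array(r.current_contact_force());print(z,f.round(1),np.round(r.current_tool_pos(),4))
    if f[2]>4: break
r.set_gripper(0.4); r.sleep(.2)
r.move_linear([*C,.16],vel=.15)
r.move_to([.55,-.08,.226],down(np.pi/2)); r.sleep(.2)
p,q=r.current_tool_pos(),r.current_ee_rot()
im=optics.get_image("wrist");T=ext(im,p,q);np.savez("pics/w6.npz",T=T,**im);cv2.imwrite("pics/w6.png",cv2.resize(im["pixels"][50:300,150:330,::-1],None,fx=2.3,fy=2.3,interpolation=cv2.INTER_CUBIC))
im=optics.get_image("side");cv2.imwrite("pics/s6.png",cv2.resize(im["pixels"][120:250,190:330,::-1],None,fx=4.5,fy=4.5,interpolation=cv2.INTER_CUBIC));print(r.current_t())
E
```

```text
0.066 [-0.3 -1.2 -1.4] [ 0.5115 -0.0891  0.0655]
0.062 [-0.7 -0.3  0. ] [ 0.5116 -0.0892  0.0619]
0.0605 [-0.2  0.1  0.1] [ 0.5117 -0.0892  0.0605]
34.4333
```

View pics/s6.png

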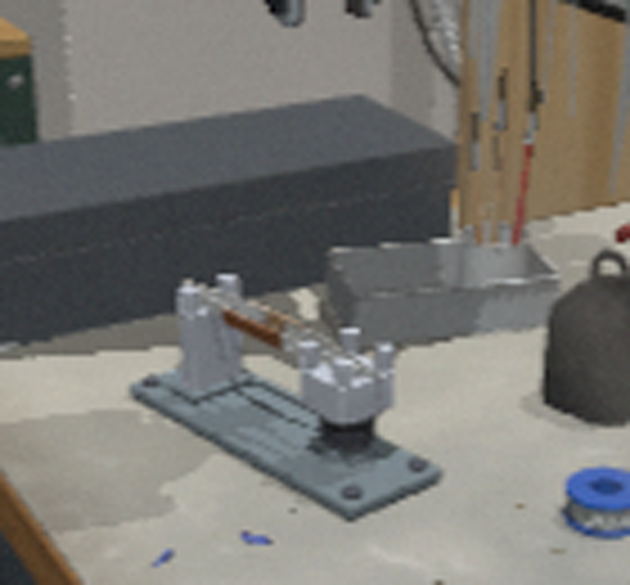

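View pics/w6.png

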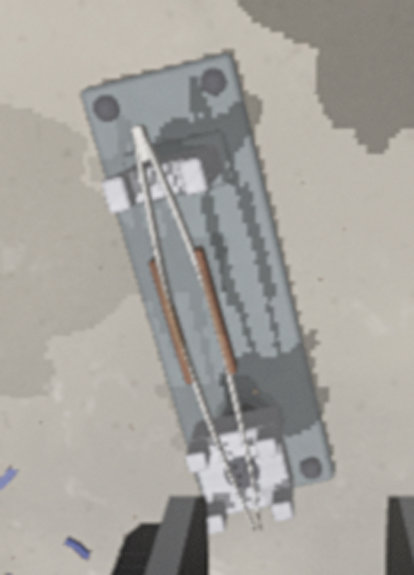

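```bash
python3 - <<'E'
from h import *
im=dict(np.load("pics/w6.npz"));T=im["T"];W=cloud(im,T)
a=ray(im,T,210.9,106.5,.0705);b=ray(im,T,261.7,278.3,.0705);m=(a+b)/2
print(a,b,m,np.linalg.norm(a-b),np.rad2deg(np.arctan2(*(a-b)[[1,0]])))
C=(np.array([.5254,-.146])+np.array([.4982,-.0303]))/2;d=m[:2]-C;u=np.array([np.cos(LINE),np.sin(LINE)]);print("along",d@u,"across",d@[-u[1],u[0]])
# brown sleeves heights
hsv=cv2.cvtColor(im["pixels"],cv2.COLOR_RGB2HSV);k=(hsv[...,0]<14)&(hsv[...,1]>80);k[:,:205]=0;k[:,265:]=0;k[:150]=0;k[225:]=0
P=W[k];P=P[P[:,2]>.04];print(len(P),P.mean(0),np.polyfit(P@np.array([*u,0]),P[:,2],1))
q=(W[...,2]>.07)&(W[...,2]<.085)&(abs(W[...,0]-.515)<.08)&(abs(W[...,1]+.09)<.13)
n,lab,st,ce=cv2.connectedComponentsWithStats(q.astype(np.uint8))
for i in range(1,n):
    if st[i,4]>40: print(st[i],W[lab==i].mean(0).round(4))
E
```

```text
[ 0.49338444 -0.01251177  0.0705    ] [ 0.53200903 -0.16870982  0.0705    ] [ 0.51269674 -0.0906108   0.0705    ] 0.16090273012955247 103.88945034692419
along -0.0026016192136669508 across -0.00030203997669606223
180 [ 0.51229761 -0.07926759  0.07227608] [0.00383093 0.0730263 ]
[207 104  50 139 853] [ 0.5059 -0.0674  0.072 ]
[227 118  14  17 164] [ 0.5117 -0.0271  0.0764]
[194 126  14  17 170] [ 0.4848 -0.0335  0.0762]
[261 237  10  12 103] [ 0.5362 -0.1294  0.0763]
[230 243  11  12 105] [ 0.5089 -0.1353  0.0762]
[268 264   9  12  95] [ 0.542  -0.1565  0.0765]
[240 269   8  13  89] [ 0.5154 -0.1625  0.0759]
```

Everything is within tolerance: 3 mm along, under 1 mm across, 0.01 rad off the line, level, and top at 72–73 mm. The head has not moved and the robot is clear, so I hand in.

```bash
python3 - <<'E'
from cell import r
print(r.current_t(),r.current_contact_force());print(r.hand_in())
E
```

```text
34.4333 [ 1.05145245 -0.31419704  0.63070976]
the job is handed in; nothing more can be done
None
```

I tightened the head to the first slot alignment after it took up the washer, laid the tweezers across the rest, and handed the job in at about 34 s. No verdict was reported.

**Head:** The moment jumped from −0.03 to +0.2 N m between 3.2 and 3.6 rad of clockwise turn. I went on to the next alignment plus a little for springback and let go. It sprang back about 0.05 rad, leaving it 0.15–0.57 rad past take-up and about 0.02 rad off the line.

**Tweezers:** They lie level in the slot and notch, about 3 mm along and under 1 mm across from the middle, 0.01 rad off the line. Their tops are at 72–73 mm, which puts the centre at about 67–68 mm.

**Checks that disagreed:**
- **Fingertips:** They sit about 10–19 mm behind the reported TCP (all three cameras agree), not 22 mm ahead as stated. My first closing therefore missed the head and shut over its slot, with a reading of about 10 N on the tool. I measured the offset and used it from then on.
- **Head position:** The grip centred about 1.3 mm from where the camera put the head, within calibration.
- **Moment:** The last reading with the head held was 0.18 N m, slightly below the 0.205 before it. I put that down to noise.
- **Bystanders:** I did not measure them afterwards. I touched none knowingly, and those in view in the last pictures looked undisturbed.

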